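# Release the sprung lid of the parts tub and hold it just under its balance point

### The arm

A 6-joint arm with a two-finger parallel gripper is mounted at the origin on the work surface. World frame = base frame: x ahead of the robot, y to its left, z up, the work surface at z = 0. Lengths are in mm, angles in degrees, forces in N, time in s.
With the tool pointing down it reaches from about 300 to 850 mm from the base axis. Payload 4.2 kg.
Tool frame: the origin (TCP) lies between the finger pads; the fingertips stand 19 mm ahead of it and the grasp point (between the pads) is the TCP; z points along the fingers, x is the direction in which the jaws open and shut, and the axes are right-handed (so a half turn about z gives the same grasp; the last joint's range is limited). The gripper opens to 91 mm and grips with 3 to 60 N. Pads are 32 mm wide; open, the fingers measure 118 mm over their backs; the gripper's body (76 mm by 178 mm) begins 60 mm behind the grasp point.
Start: joints at [-77.636, 18.312, 89.639, -0, 72.044, -1.146], TCP at [134.334, -559.103, 232.976] pointing down, gripper open.
Joint ranges: [-177.97, 177.97], [-48.28, 115.42], [12.27, 149.76], [-77.06, 257.06], [2.81, 150.46], [-146.56, 146.56]. Speed limits (degrees/s): [147.25, 147.25, 180, 180, 180, 180].

### API

Orientations are given as [roll, pitch, yaw] about the fixed x, y, z axes, in that order (R = Rz(yaw) Ry(pitch) Rx(roll)).
In Python, from workcell import sensors, grab_frame, env gives the robot as it stands.
- The arm moves only by the tool servo_tool, never from a script. Its argument "motion" is one flat list of numbers, 7 for each row, row after row: the shift along the world's x, y, z in mm, then the turn, a rotation vector about the world's x, y, z in rad, then the opening in per cent of the stroke, from 0 (shut) to 100 (fully open). In form: [x, y, z, rx, ry, rz, grip, x, y, z, rx, ry, rz, grip, ...]. A call has 1 to 10 rows; each row shifts and turns the commanded pose from where the row before left it; what a row does not reach is not made up. A row lasts 1/12 s, in which the tool goes at most 41.7 mm and 7.16 degrees, less where a joint would pass 70% of its speed; a pose out of reach is approached as far as the arm can. A call with a gripper value outside its range is refused whole. The fingers move at their own pace and stop on an object; "newtons" is the grip in N (left out, the last holds). Time passes only in rows, so rows that do not move let the fingers close. It gives the time, the measured TCP pose, the force and the opening at its end, in the units of the state.
- sensors.state(): the state, without advancing time (a new reading comes with each control period).
- grab_frame(name): name is "scene" or "top" or "wrist"; returns a dict with "image" (480x640x3 uint8, red, green, blue), "depth" (480x640 float32, mm along the optical axis (not along the pixel's ray), 0 where there is no reading), "fx", "fy", "cx", "cy" (pixels), "extrinsics" (4x4, takes a point from camera to world coordinates); the wrist camera has in their place "T_tool_cam" (4x4, takes a point from camera to tool coordinates, whose origin is the TCP and whose axes are the tool frame's). Camera axes: x right, y up, looking along -z (the intrinsics and any distortion apply to the point x, -y, -z); pixel columns grow to the right and rows downward; lengths in mm; the calibration is good to about 2 mm. A picture is of the moment at which its call begins: read the wrist's pose just before it.
- env.job_done(): hands the job in, once; it reports no verdict.
The state is a dict: "time_s": time; "qpos": joint angles; "qvel": joint speeds; "effort": joint torques, N m; "ee_pos": TCP position; "ee_rot": TCP orientation; "force": force on the tool from outside, world axes, zero at the start; "torque": the same for the moment, N m; "gripper_width": finger opening in mm.
Only numpy, scipy, OpenCV 4.12 (cv2) and the standard library are available. Lean on these libraries where they do the work, as an engineer would, in place of code of your own. Each camera call takes 0.05 s, during which the arm holds its last target.

### The job

Press the parts tub's release pedal fully down to its stop so that the lid pops ajar, let the pedal come back up, then take hold of the lid and swing it up a little past its balance point, keeping it from running on up to its open stop. Bring it back down and finish while still holding it with the gripper, at rest some 5 to 10 degrees below the balance point, where it would drop shut if you let go. Leave the loose parts on the bench where they lie.

Things in the scene. Friction and masses are not known exactly. Their poses are not given: they have to be found in the camera images.
- tub: grey steel parts tub fixed to the bench, 180 x 250 mm, 100 mm high, with a sprung steel lid. Origin: centre of its underside. Its own -x is its front (pedal and handle side), facing roughly the robot's left (+y), up to 18 degrees either way; the lid hinge runs along its y at the rear top edge, so the lid swings up and back towards the tub's +x.
- lid (a joint): lid angle in rad: 0 shut, 0.017 latched, 0.11 popped ajar, 1.45 open stop. A hinge spring carries part of the 0.9 kg lid; balance point 0.80 rad (46 degrees): below it the lid falls shut, above it the spring drives it open. Lifting takes about 1 N at the handle, fading to nothing at balance. Latched solid until the pedal is pressed; then it stays ajar on a sprung pin, also with the pedal back up.
- lid_handle (a point): middle of the hoop handle's bar: round, 12 mm thick, straight for 100 mm, parallel to the hinge. Lid shut: 133 mm above the bench, 35 mm beyond the lid's front edge, 29 mm above the lid's upper face, so fingers can straddle it from above. It moves in an arc about lid_hinge (215 mm along the lid, 33 mm off its plane) and can turn between the fingers.
- lid_hinge (a point): middle of the hinge line of the lid, at the rear top edge of the tub, 100 mm above the bench. The lid opens to larger angles by the handle rising and moving back over the tub.
- pedal (a joint): angle of the release pedal in rad: 0 up (at rest), 0.28 fully down on its stop. Sprung: it comes back up by itself. The latch lets go at about 0.15. About 2.5 N on the pad starts it, about 6.5 N holds it on its stop.
- pedal_pad (a point): middle of the upper face of the pedal's ribbed steel tread plate (60 mm long, 70 mm wide, 6 mm thick) in front of the tub, 215 mm from the tub's centre, 48 mm above the bench when up. It goes about 29 mm down to the stop, turning about a cross shaft parallel to the lid hinge, 105 mm from this point towards the tub, 45 mm above the bench.
- float_bowl: bystander: scratched aluminium carburettor float bowl, 64 mm across, 40 mm high, loose. Origin at the centre of its underside.
- tyre_lever: bystander: blue plastic tyre lever, 205 mm long, 26 mm wide, 10 mm high, loose, lying along its x. Origin at the underside, mid length.
- stand_spring: bystander: zinc kickstand coil spring, 110 mm long, 22 mm thick, loose, lying along its x. Origin at the middle of its underside.
- link_housing: bystander: split steel master link housing, 58 x 26 mm, 18 mm high, loose. Origin at the middle of its underside.

How it is judged (in metres and radians):
On the way, in this order (a step that is already met when the one before it is completed fails the run):
1. the pedal is pressed down to its stop (value of joint pedal above 0.25 rad), for 0.1 s.
2. the lid is raised past its balance point (value of joint lid above 0.84 rad), for 0.1 s.
At the end, for the whole second after the job is handed in: the lid is held still (under 0.05 rad/s) by the fingers between 0.55 and 0.775 rad, that is 1.5 to 14 degrees below its balance point at 0.80 rad, with the fingers touching it, and the pedal is back up (below 0.06 rad) (value of joint lid between 0.55 and 0.775 rad and velocity of joint lid between -0.05 and 0.05 rad/s and contact force between lid and the fingers above 0.05 N and value of joint pedal below 0.06 rad); the arm keeps its last pose, push and grip.
It fails at once if the lid runs on up towards its open stop (value of joint lid above 1.25 rad).
It fails at once if a loose part on the bench is disturbed (distance of any of float_bowl, tyre_lever, stand_spring, link_housing from where it was at the start of the episode above 0.03 m).
It also fails if it takes over 51 s, if anything falls off the work surface, if the arm or the gripper's body presses on something with over 40 N, if the wrist force passes 120 N, or if a joint passes its speed limit or range.

## Working session

There is one attempt and no reset: what is moved stays moved. The work goes in short steps, Python scripts to look and compute and a tool call to move; the robot and the scene stay as the last step left them, time stands still between calls to the robot, and variables do not carry over. Pictures are saved under pics/ and viewed, and the job is handed in when it is done.

Besides the shell and the picture viewer there is one more tool, called in YAML: its name, and indented under it one key for each argument. servo_tool: Moves the arm, as the interface text tells. Its arguments: {"type":"object","properties":{"motion":{"type":"array"},"newtons":{"type":"number"}},"required":["motion"]}

```bash
mkdir -p pics; ls; python3 - <<'E'
from workcell import sensors, grab_frame
import cv2,numpy as np,pickle
print(sensors.state())
for n in ("scene","top"):
    f=grab_frame(n); pickle.dump(f,open(f"pics/{n}0.pkl","wb"))
    cv2.imwrite(f"pics/{n}0.png",f["image"][:,:,::-1]); print(n,f["fx"],f["fy"],f["cx"],f["cy"],f["extrinsics"].round(3).tolist(),[k for k in f])
E
```

```text
pics
{'time_s': 0.0, 'qpos': array([-7.76346677e+01,  1.83517480e+01,  8.97045086e+01, -3.09004083e-04,
        7.20444405e+01, -1.14559555e+00]), 'qvel': array([ 0.02299393,  0.04948568,  0.04507756, -0.06413053, -0.019585  ,
       -0.06696785]), 'effort': array([-2.14322885e-03, -4.12464631e+01, -2.31974816e+01,  7.26059242e-02,
        4.57703532e-02, -1.54686522e-04]), 'ee_pos': array([ 134.24143062, -558.63689076,  232.13204119]), 'ee_rot': array([-1.79998280e+02,  1.00682800e-01, -7.64889752e+01]), 'force': array([ 0.77094465, -0.27778738, -0.12344469]), 'torque': array([-0.00563954, -0.0163616 , -0.00123914]), 'gripper_width': 91.29032240463404}
scene 434.77005390672355 434.77005390672355 327.4544047060602 247.09852603862348 [[0.274, -0.697, 0.663, 1147.041], [0.962, 0.205, -0.182, -265.755], [-0.009, 0.687, 0.727, 710.583], [0.0, 0.0, 0.0, 1.0]] ['image', 'depth', 'fx', 'fy', 'cx', 'cy', 'extrinsics']
top 575.1944573592289 575.1944573592289 323.4864553364652 246.37517643816392 [[0.029, 0.992, -0.125, 469.005], [-1.0, 0.03, 0.007, -127.255], [0.011, 0.125, 0.992, 1396.471], [0.0, 0.0, 0.0, 1.0]] ['image', 'depth', 'fx', 'fy', 'cx', 'cy', 'extrinsics']
```

View pics/scene0.png

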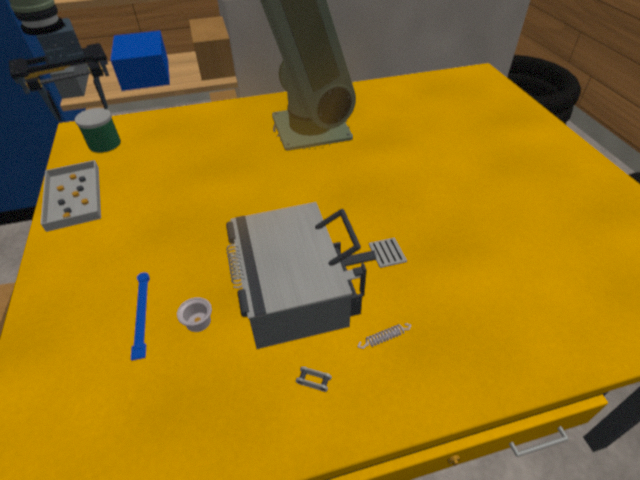

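View pics/top0.png

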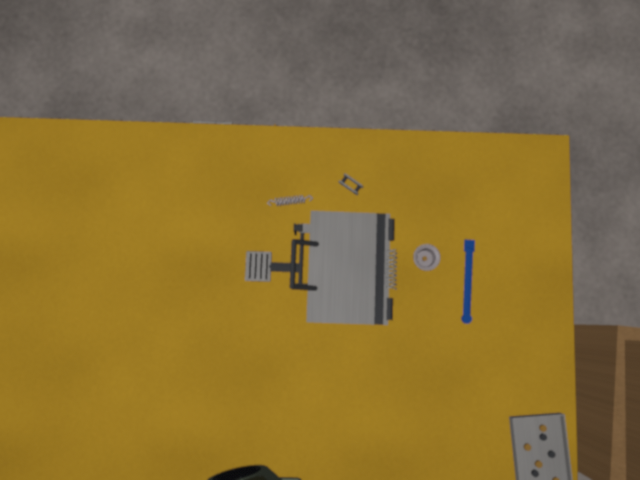

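The scene view shows the tub with its handle loop at (345,237) and the tread plate at (388,252). In the top view the tread is at about (258,266), the handle bar at x≈295 between rows 240 and 288, and the lid spans (308..387, 212..324). Next I measure these.

```bash
cat > h.py <<'E'
import numpy as np,pickle,cv2
def ray(f,u,v):
    d=np.array([(u-f["cx"])/f["fx"],-(v-f["cy"])/f["fy"],-1.]); E=np.array(f["extrinsics"]); return E[:3,3],E[:3,:3]@d
def onz(f,u,v,z):
    o,d=ray(f,u,v); return o+d*(z-o[2])/d[2]
def dep(f,u,v):
    o,d=ray(f,u,v); return o+d*f["depth"][int(v),int(u)]
E
python3 - <<'E'
from h import *
f=pickle.load(open("pics/top0.pkl","rb"))
im=f["image"]; cv2.imwrite("pics/topz.png",cv2.resize(im[170:340,230:430,::-1],None,fx=4,fy=4,interpolation=cv2.INTER_CUBIC)[:600,:800])
hsv=cv2.cvtColor(im,cv2.COLOR_RGB2HSV)
m=(hsv[...,1]<90).astype(np.uint8); m[:190]=0;m[340:]=0;m[:,:235]=0;m[:,400:]=0
n,l,s,c=cv2.connectedComponentsWithStats(m)
for i in range(1,n):
    if s[i,4]>100: print(s[i],c[i])
D=f["depth"]
for p in [(258,266),(254,256),(263,276),(345,268),(320,220),(320,315),(295,264),(291,245),(295,280),(282,267)]: print(p,dep(f,*p).round(1))
# lid mask via height
v,u=np.mgrid[0:480,0:640]; E=f["extrinsics"]
d=np.stack([(u-f["cx"])/f["fx"],-(v-f["cy"])/f["fy"],-np.ones_like(u,float)],-1)@E[:3,:3].T
P=E[:3,3]+d*D[...,None]
L=((P[...,2]>92)&(P[...,2]<115)&(u>240)&(u<400)&(v>190)&(v<340)).astype(np.uint8)
L=cv2.morphologyEx(L,cv2.MORPH_OPEN,np.ones((15,15)))
cs=max(cv2.findContours(L,0,1)[0],key=cv2.contourArea); r=cv2.minAreaRect(cs); print(r); 
for q in cv2.boxPoints(r): print(q,onz(f,*q,102).round(1))
print("lid z",np.median(P[...,2][L>0]))
H=((P[...,2]>122)&(P[...,2]<145)&(u>240)&(u<400)&(v>190)&(v<340)); print("handle",H.sum(),P[H].mean(0) if H.any() else 0); print(np.argwhere(H)[:,::-1].min(0),np.argwhere(H)[:,::-1].max(0))
T=((P[...,2]>38)&(P[...,2]<60)&(u>240)&(u<272)&(v>245)&(v<290)); print("tread",T.sum(),P[T].mean(0).round(1)); r=cv2.minAreaRect(np.argwhere(T)[:,::-1].astype(np.float32)); print(r,onz(f,*r[0],48))
E
```

```text
[268 196  39   9 199] [288.22613065 199.94974874]
[  245   211   151   114 10696] [339.8197457  267.04272625]
(258, 266) [587.5  15.3  52.1]
(254, 256) [611.4  26.3  46.1]
(263, 276) [564.8   3.2  45.9]
(345, 268) [ 584.  -186.2  107.2]
(320, 220) [ 691.9 -126.7  105.6]
(320, 315) [ 477.4 -133.1  108.8]
(295, 264) [586.6 -74.8 139.1]
(291, 245) [628.4 -64.5 138.8]
(295, 280) [560.8 -70.3  -2.5]
(282, 267) [587.1 -40.8  48.4]
((351.037353515625, 267.6855163574219), (85.47370910644531, 111.37005615234375), 2.009553909301758)
[306.3741  321.83768] [ 461.4 -103.2  102. ]
[310.27945 210.53612] [ 713.8 -103.9  102. ]
[395.7006  213.53336] [ 712.9 -299.4  102. ]
[391.79526 324.8349 ] [ 460.3 -294.   102. ]
lid z 105.31110522575455
handle 380 [588.82602581 -76.6407981  136.81056781]
[290 225] [311 290]
tread 768 [587.7  15.3  47.9]
((258.23199462890625, 266.0911560058594), (26.01662254333496, 29.485506057739258), 3.012787342071533) [587.64091624  15.13035547  48.        ]
```

View pics/topz.png

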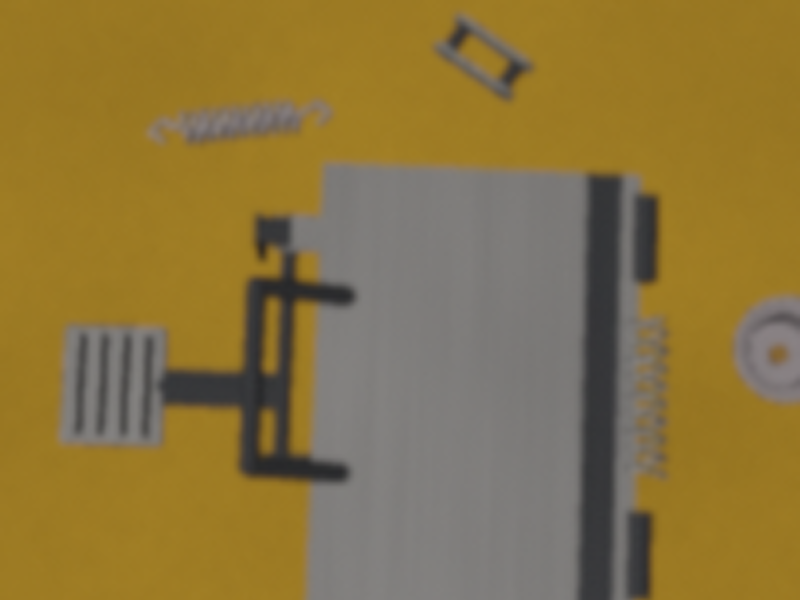

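Tread middle is ≈(587.6, 15, 48) and the handle bar ≈(587, -75, 133). They're 90 mm apart, as specified. The tub's -x points almost exactly at +y. I'll carry the closed gripper over to the pedal with the jaws along x, so the gripper body stays clear of the handle.

servo_tool:
  motion: [22, 29, 0, 0, 0, 0.067, 0, 22, 29, 0, 0, 0, 0.067, 0, 22, 29, 0, 0, 0, 0.067, 0, 22, 29, 0, 0, 0, 0.067, 0, 22, 29, 0, 0, 0, 0.067, 0, 22, 29, 0, 0, 0, 0.067, 0, 22, 29, 0, 0, 0, 0.067, 0, 22, 29, 0, 0, 0, 0.067, 0, 22, 29, 0, 0, 0, 0.067, 0, 22, 29, 0, 0, 0, 0.067, 0]
  newtons: 30

```text
time_s: 0.93
ee_pos: [354.8, -267.4, 232.8]
ee_rot: [180.0, 0.0, -37.9]
force: [0.2, -0.6, 0.8]
gripper_width: 27.6
```

servo_tool:
  motion: [22, 29, 0, 0, 0, 0.067, 0, 22, 29, 0, 0, 0, 0.067, 0, 22, 29, 0, 0, 0, 0.067, 0, 22, 29, 0, 0, 0, 0.067, 0, 22, 29, 0, 0, 0, 0.067, 0, 22, 29, 0, 0, 0, 0.067, 0, 22, 29, 0, 0, 0, 0.067, 0, 22, 29, 0, 0, 0, 0.067, 0, 22, 29, 0, 0, 0, 0.067, 0, 22, 29, 0, 0, 0, 0.067, 0]

```text
time_s: 1.77
ee_pos: [574.9, 22.6, 232.6]
ee_rot: [180.0, 0.0, 0.5]
force: [0.4, -1.0, -0.1]
gripper_width: 0.5
```

```bash
python3 - <<'E'
from h import *
f=pickle.load(open("pics/top0.pkl","rb"))
a=onz(f,293.9,240.5,136);b=onz(f,292,287,136);print(a,b,(a+b)/2,np.degrees(np.arctan2(*(a-b)[[1,0]])))
# lid front edge + rear edge pts from zoom
for z,(u,v) in zip([102]*4,[(325,170),(308,590),(586,180),(582,590)]): print(onz(f,230+u/4,170+v/4,103).round(1))
for u,v in [(72,328),(62,440),(165,328),(160,442)]: print('pad',onz(f,230+u/4,170+v/4,48).round(1))
E
```

```text
[638.97658889 -70.42774386 136.        ] [536.23574065 -69.90754495 136.        ] [587.60616477 -70.16764441 136.        ] -0.29009831849502277
[ 709.1 -106.2  103. ]
[ 471.  -104.3  103. ]
[ 707.9 -255.4  103. ]
[ 475.5 -257.2  103. ]
pad [620.2  40.6  48. ]
pad [554.1  43.5  48. ]
pad [621.9 -14.1  48. ]
pad [554.6 -13.9  48. ]
```

servo_tool:
  motion: [6, 0, -30, 0, 0, 0, 0, 6, 0, -30, 0, 0, 0, 0, 0, 0, -30, 0, 0, 0, 0, 0, 0, -30, 0, 0, 0, 0, 0, 0, -25, 0, 0, 0, 0, 0, 0, -10, 0, 0, 0, 0, 0, 0, 0, 0, 0, 0, 0]

```text
time_s: 2.35
ee_pos: [584.4, 20.9, 75.2]
ee_rot: [180.0, 0.4, 0.3]
force: [0.9, -0.3, -0.2]
gripper_width: 0.5
```

```bash
python3 - <<'E'
from h import *
from workcell import sensors, grab_frame
f=grab_frame("scene"); cv2.imwrite("pics/s1.png",cv2.resize(f["image"][170:370,200:460,::-1],None,fx=3,fy=3))
s=sensors.state();print(s["ee_pos"],s["force"])
E
```

```text
[585.88968695  20.8862118   77.26208628] [ 1.05027424 -0.40311315 -0.11029803]
```

View pics/s1.png

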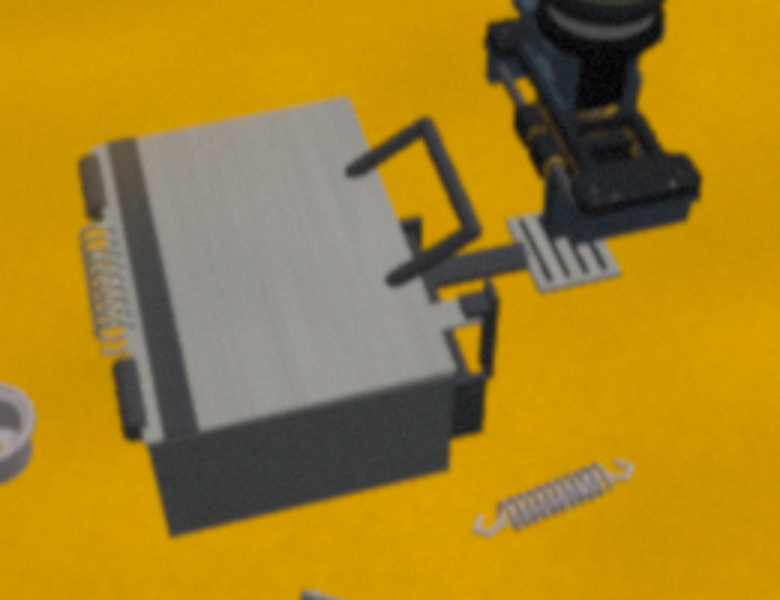

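The closed fingers are just above the tread plate (crop ≈(570,240)), and the body is clear of the handle. Pressing.

servo_tool:
  motion: [0, 0, -6, 0, 0, 0, 0, 0, 0, -6, 0, 0, 0, 0, 0, 0, -6, 0, 0, 0, 0, 0, 0, -6, 0, 0, 0, 0, 0, 0, -6, 0, 0, 0, 0, 0, 0, 0, 0, 0, 0, 0]

```text
time_s: 2.9
ee_pos: [587.1, 20.6, 47.8]
ee_rot: [180.0, -0.1, 0.3]
force: [1.7, -1.6, 5.4]
gripper_width: -0.1
```

servo_tool:
  motion: [0, 0, -5, 0, 0, 0, 0, 0, 0, -4, 0, 0, 0, 0, 0, 0, 0, 0, 0, 0, 0, 0, 0, 0, 0, 0, 0, 0]

```text
time_s: 3.23
ee_pos: [587.2, 20.4, 41.0]
ee_rot: [180.0, -0.1, 0.3]
force: [-1.5, -2.0, 13.8]
gripper_width: 0.3
```

servo_tool:
  motion: [0, 0, -2, 0, 0, 0, 0, 0, 0, 0, 0, 0, 0, 0, 0, 0, 0, 0, 0, 0, 0]

```text
time_s: 3.48
ee_pos: [587.3, 20.3, 40.4]
ee_rot: [179.9, -0.2, 0.3]
force: [-4.7, -2.2, 21.9]
gripper_width: 0.9
```

```bash
python3 - <<'E'
from h import *
from workcell import sensors, grab_frame
f=grab_frame("scene"); cv2.imwrite("pics/s2.png",cv2.resize(f["image"][170:370,200:460,::-1],None,fx=3,fy=3))
f=grab_frame("top"); pickle.dump(f,open("pics/top2.pkl","wb"))
for p in [(320,220),(320,315),(345,268),(370,268)]: print(dep(f,*p).round(1))
s=sensors.state();print(s["ee_pos"],s["force"])
E
```

```text
[ 690.  -126.7  116.6]
[ 477.3 -133.   123.3]
[ 583.4 -185.9  113.8]
[ 585.3 -242.1  111. ]
[587.29138939  20.31545305  40.44271827] [-4.62446471 -2.8543122  21.88761651]
```

View pics/s2.png

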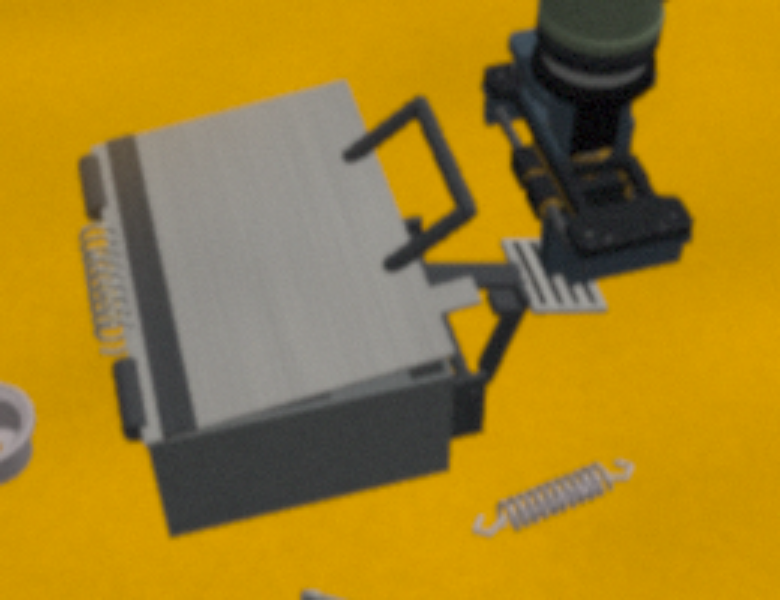

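The lid popped ajar with the pedal on its stop: 22 N, with stiff resistance. Going up and turning the jaws across the bar, opening on the way.

servo_tool:
  motion: [0, 0, 8, 0, 0, 0, 0, 0, 0, 10, 0, 0, 0, 0, 0, 0, 15, 0, 0, 0, 0, 0, 0, 30, 0, 0, 0, 0, 0, 0, 35, 0, 0, 0, 0, 0, 0, 35, 0, 0, 0, 0, 0, 0, 35, 0, 0, -0.1, 20, 0, 0, 35, 0, 0, -0.1, 40, 0, 0, 10, 0, 0, -0.1, 40, 0, 0, 0, 0, 0, -0.1, 40]

```text
time_s: 4.42
ee_pos: [587.3, 21.1, 253.7]
ee_rot: [-179.9, -0.3, -22.9]
force: [0.0, -0.2, -0.3]
gripper_width: 24.0
```

servo_tool:
  motion: [0, 0, 0, 0, 0, -0.1, 40, 0, 0, 0, 0, 0, -0.1, 40, 0, 0, 0, 0, 0, -0.1, 40, 0, 0, 0, 0, 0, -0.1, 40, 0, 0, 0, 0, 0, -0.1, 40, 0, 0, 0, 0, 0, -0.1, 40, 0, 0, 0, 0, 0, -0.1, 40, 0, 0, 0, 0, 0, -0.1, 40, 0, 0, 0, 0, 0, -0.1, 40, 0, 0, 0, 0, 0, -0.1, 40]

```text
time_s: 5.25
ee_pos: [585.3, 21.0, 249.1]
ee_rot: [179.8, 0.0, -80.2]
force: [0.1, 0.3, -0.1]
gripper_width: 36.2
```

servo_tool:
  motion: [0, 0, 0, 0, 0, -0.1, 40, 0, 0, 0, 0, 0, -0.08, 40, 0, 0, 0, 0, 0, 0, 40]

```text
time_s: 5.5
ee_pos: [585.4, 21.0, 249.2]
ee_rot: [179.8, 0.0, -90.3]
force: [0.3, 0.5, -0.5]
gripper_width: 36.6
```

```bash
python3 - <<'E'
from h import *
from workcell import sensors, grab_frame
s=sensors.state();print(s["ee_pos"],s["ee_rot"],s["force"],s["gripper_width"],s["qpos"])
for n in("top","scene"):
    f=grab_frame(n); pickle.dump(f,open(f"pics/{n}3.pkl","wb"))
    c=f["image"][170:340,230:430] if n=="top" else f["image"][170:370,200:460]
    cv2.imwrite(f"pics/{n}3.png",cv2.resize(c[:,:,::-1],None,fx=3,fy=3,interpolation=cv2.INTER_CUBIC))
E
```

```text
[585.43349426  21.00694813 249.15277855] [ 1.79833989e+02  3.32715609e-03 -9.03145039e+01] [ 0.32230246  0.51960552 -0.53891216] 36.63782590688626 [9.26462968e-01 1.88414495e+01 8.64923832e+01 7.17153540e-03
 7.48320675e+01 9.12390756e+01]
```

View pics/top3.png

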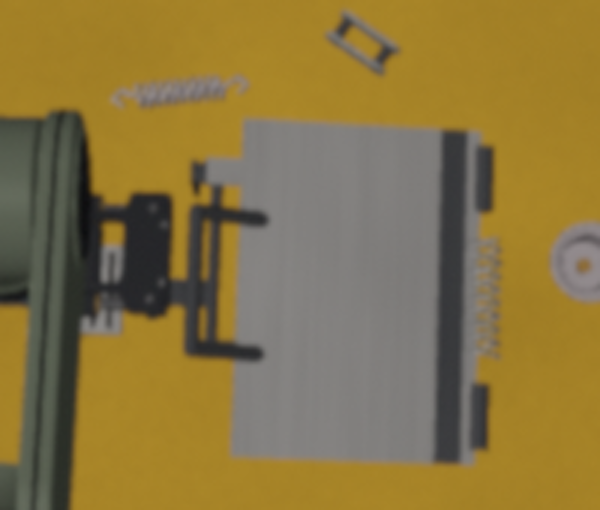

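View pics/scene3.png

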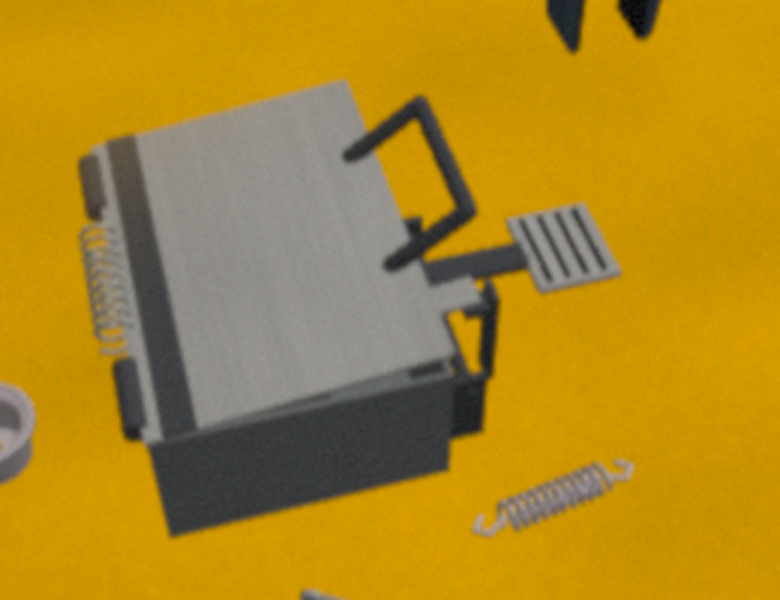

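The pedal is back up (scene crop (565,245)) and the lid is still ajar. The bar runs from (196,210) to (191,348) in the top crop and from (421,102) to (468,210) in the scene crop. Triangulating.

```bash
python3 - <<'E'
from h import *
t=pickle.load(open("pics/top3.pkl","rb"));s=pickle.load(open("pics/scene3.pkl","rb"))
def tri(a,b):
    (o1,d1),(o2,d2)=ray(t,*a),ray(s,*b)
    k=np.linalg.lstsq(np.stack([d1,-d2],1),o2-o1,rcond=None)[0]; p,q=o1+k[0]*d1,o2+k[1]*d2
    return (p+q)/2,np.linalg.norm(p-q)
T=lambda u,v:(230+u/3,170+v/3); S=lambda u,v:(200+u/3,170+v/3)
print(tri(T(192,350),S(421,102)),tri(T(196,209),S(468,210)))
print(onz(t,*T(193.5,279),158))
E
```

```text
(array([536.55280054, -73.20501069, 155.29219136]), np.float64(3.8471925841053674)) (array([638.40401855, -73.81905145, 155.73339056]), np.float64(1.1443076230721247))
[587.00663158 -74.45143428 158.        ]
```

The bar is at (587.5, -74, 156), which agrees with the 156.4 mm expected for 0.11 rad. Going over it, then down around it.

servo_tool:
  motion: [2, -24, 0, 0, 0, 0, 40, 0, -24, 0, 0, 0, 0, 40, 0, -24, 0, 0, 0, 0, 40, 0, -24, 0, 0, 0, 0, 40, 0, 0, -25, 0, 0, 0, 40, 0, 0, -25, 0, 0, 0, 40, 0, 0, -20, 0, 0, 0, 40, 0, 0, -15, 0, 0, 0, 40, 0, 0, -8, 0, 0, 0, 40, 0, 0, 0, 0, 0, 0, 40]

```text
time_s: 6.43
ee_pos: [587.0, -74.9, 154.9]
ee_rot: [179.7, 0.0, -90.2]
force: [-0.1, -0.7, -0.0]
gripper_width: 36.7
```

```bash
python3 - <<'E'
from h import *
from workcell import sensors, grab_frame
s=sensors.state();print(s["ee_pos"],s["ee_rot"],s["force"],s["gripper_width"],s["qpos"])
f=grab_frame("wrist"); cv2.imwrite("pics/w4.png",f["image"][:,:,::-1])
f=grab_frame("scene"); cv2.imwrite("pics/s4.png",cv2.resize(f["image"][150:350,200:460,::-1],None,fx=3,fy=3))
E
```

```text
[586.98079001 -74.88792264 154.89575517] [ 1.79733571e+02  3.59800749e-02 -9.01794930e+01] [-0.06003443 -0.6841997  -0.03628297] 36.6887308371717 [-8.38289042e+00  2.32347177e+01  9.38896649e+01 -2.69508570e-03
  6.31444539e+01  8.17977421e+01]
```

View pics/w4.png

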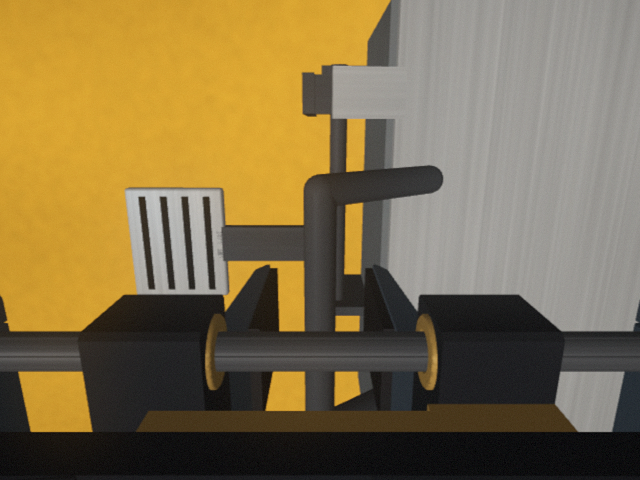

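View pics/s4.png

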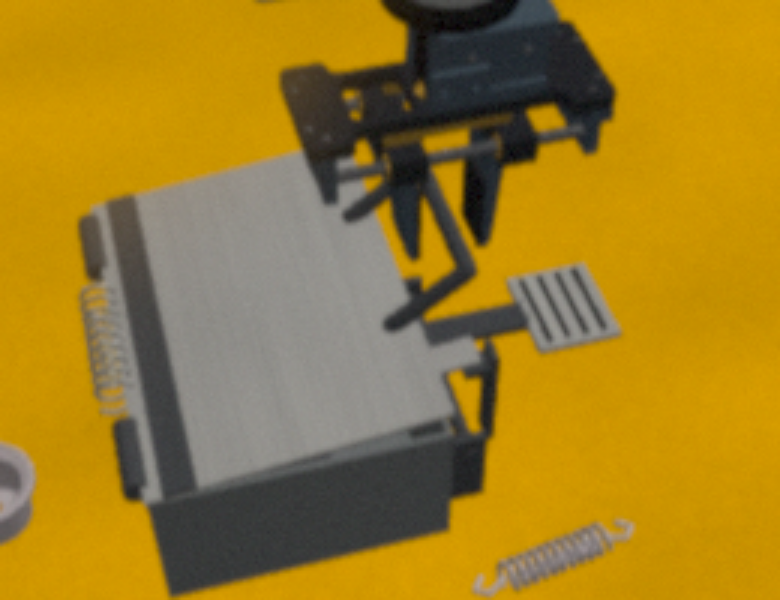

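The bar lies between the fingers, centred (wrist view column 320 between pads at 265 and 375). Closing.

servo_tool:
  motion: [0, 0, 0, 0, 0, 0, 0, 0, 0, 0, 0, 0, 0, 0, 0, 0, 0, 0, 0, 0, 0, 0, 0, 0, 0, 0, 0, 0, 0, 0, 0, 0, 0, 0, 0, 0, 0, 0, 0, 0, 0, 0]
  newtons: 20

```text
time_s: 7.03
ee_pos: [588.7, -74.4, 157.5]
ee_rot: [-179.9, 0.1, -90.3]
force: [-0.0, 3.2, 2.8]
gripper_width: 11.5
```

```bash
python3 - <<'E'
from workcell import sensors
import numpy as np
s=sensors.state();print(s["ee_pos"],s["force"],s["gripper_width"])
r=np.hypot(215,33);p0=np.arctan2(33,215)
a=np.array([0.11,.2,.3,.4,.5,.6,.68,.75,.8,.85,.88,.9,.92])
y=r*np.cos(a+p0);z=r*np.sin(a+p0)
for i in range(len(a)): print(a[i],(y[i]-y[0]).round(1),(z[i]-z[0]).round(1))
E
```

```text
[588.65859401 -74.38480327 157.50650746] [-0.01386236  3.19065967  2.81795946] 11.48051792873692
0.11 0.0 0.0
0.2 -5.9 18.7
0.3 -14.4 38.7
0.4 -24.9 57.7
0.5 -37.2 75.6
0.6 -51.3 92.2
0.68 -63.6 104.4
0.75 -75.3 114.3
0.8 -84.0 120.8
0.85 -93.0 126.9
0.88 -98.5 130.3
0.9 -102.3 132.5
0.92 -106.1 134.6
```

Gripped, width 11.5 mm. Following the arc upwards, in steps.

servo_tool:
  motion: [0, -2, 6.2, 0, 0, 0, 0, 0, -2, 6.2, 0, 0, 0, 0, 0, -2, 6.3, 0, 0, 0, 0, 0, -2.8, 6.7, 0, 0, 0, 0, 0, -2.8, 6.7, 0, 0, 0, 0, 0, -2.9, 6.6, 0, 0, 0, 0, 0, -3.5, 6.3, 0, 0, 0, 0, 0, -3.5, 6.3, 0, 0, 0, 0, 0, -3.5, 6.4, 0, 0, 0, 0, 0, 0, 0, 0, 0, 0, 0]

```text
time_s: 7.87
ee_pos: [588.5, -98.8, 216.6]
ee_rot: [-179.9, 0.2, -90.3]
force: [0.0, 7.5, 3.1]
gripper_width: 11.7
```

```bash
python3 - <<'E'
from h import *
from workcell import sensors, grab_frame
s=sensors.state();print(s["ee_pos"],s["ee_rot"],s["force"],s["gripper_width"])
f=grab_frame("scene"); cv2.imwrite("pics/s5.png",cv2.resize(f["image"][130:330,200:460,::-1],None,fx=3,fy=3))
E
```

```text
[588.49097868 -98.76025583 216.56503116] [-179.91834354    0.1907081   -90.27602198] [0.04708625 7.48444704 3.14565412] 11.699234915501155
```

View pics/s5.png

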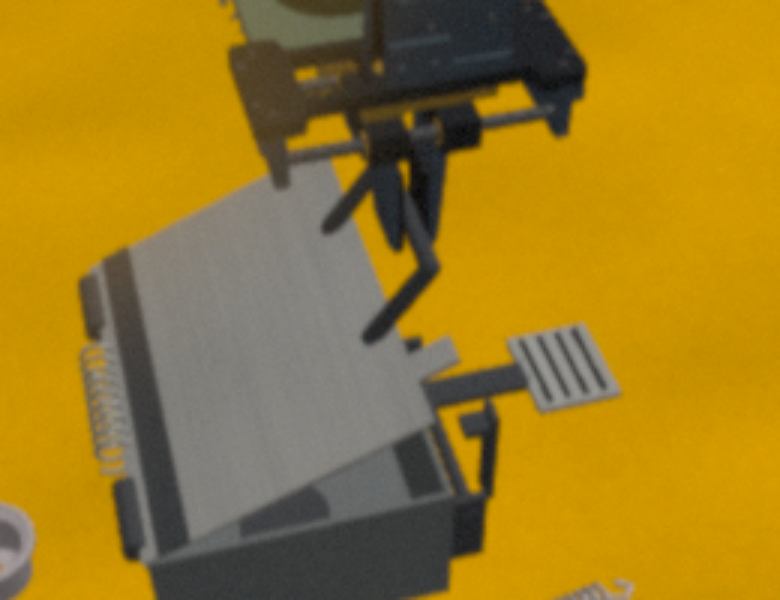

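The lid is following at about 0.4 rad, with small forces. Continuing.

servo_tool:
  motion: [0, -4, 6, 0, 0, 0, 0, 0, -4, 6, 0, 0, 0, 0, 0, -4, 6, 0, 0, 0, 0, 0, -4.6, 5.5, 0, 0, 0, 0, 0, -4.7, 5.5, 0, 0, 0, 0, 0, -4.7, 5.6, 0, 0, 0, 0, 0, -4.1, 4.1, 0, 0, 0, 0, 0, -4.1, 4.1, 0, 0, 0, 0, 0, -4.1, 4, 0, 0, 0, 0, 0, 0, 0, 0, 0, 0, 0]

```text
time_s: 8.75
ee_pos: [588.3, -136.4, 264.3]
ee_rot: [-179.9, 0.3, -90.3]
force: [-2.2, 9.1, 9.0]
gripper_width: 11.7
```

```bash
python3 - <<'E'
from h import *
from workcell import sensors, grab_frame
s=sensors.state();print(s["ee_pos"],s["ee_rot"],s["force"],s["gripper_width"])
f=grab_frame("scene"); cv2.imwrite("pics/s6.png",cv2.resize(f["image"][130:330,200:460,::-1],None,fx=3,fy=3))
f=grab_frame("top");pickle.dump(f,open("pics/top6.pkl","wb")); cv2.imwrite("pics/t6.png",cv2.resize(f["image"][170:340,230:430,::-1],None,fx=3,fy=3))
E
```

```text
[ 588.30456274 -136.35042682  264.32311686] [-179.87546697    0.26430326  -90.25359113] [-2.21355947  9.12527401  8.95091893] 11.743251218183328
```

View pics/s6.png

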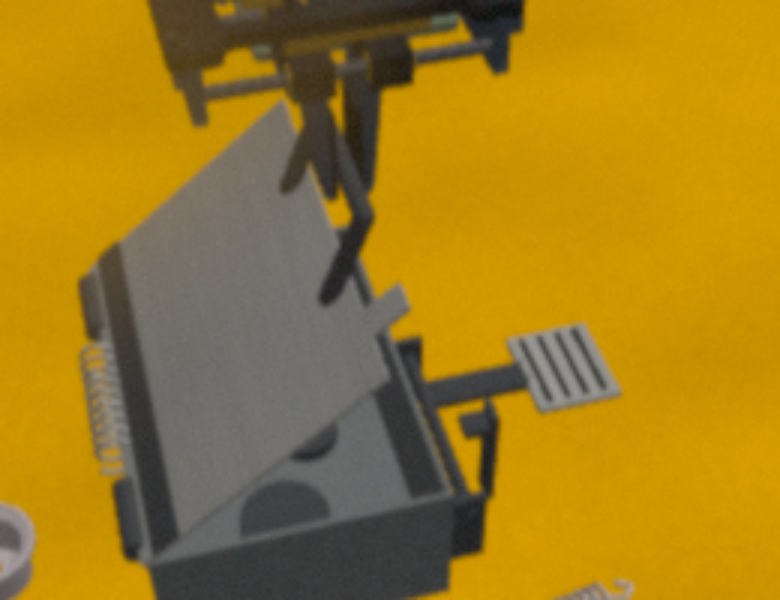

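View pics/t6.png

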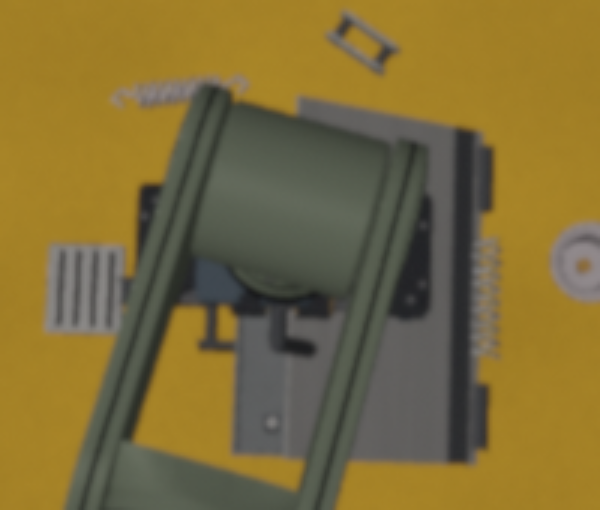

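The lid is at about 0.665 rad by a fit of the three TCP readings to the 217.5 mm arc (hinge y≈-285.5). Now raising it to about 0.91 and holding.

servo_tool:
  motion: [0, -5, 4.6, 0, 0, 0, 0, 0, -5, 4.5, 0, 0, 0, 0, 0, -5.1, 4.4, 0, 0, 0, 0, 0, -5.1, 4.3, 0, 0, 0, 0, 0, -5.3, 4, 0, 0, 0, 0, 0, -5.3, 3.8, 0, 0, 0, 0, 0, -5.4, 3.6, 0, 0, 0, 0, 0, -5.4, 3.4, 0, 0, 0, 0, 0, 0, 0, 0, 0, 0, 0, 0, 0, 0, 0, 0, 0, 0]

```text
time_s: 9.68
ee_pos: [588.1, -180.8, 294.9]
ee_rot: [-180.0, -0.0, -90.3]
force: [-1.8, 2.7, 6.4]
gripper_width: 11.5
```

```bash
python3 - <<'E'
from h import *
from workcell import sensors, grab_frame
s=sensors.state();p=s["ee_pos"];print(p,s["ee_rot"],s["force"],s["gripper_width"])
print(np.arctan2(p[2]-105.3,p[1]+285.5)-.1523,np.hypot(p[2]-105.3,p[1]+285.5))
f=grab_frame("scene");pickle.dump(f,open("pics/s7.pkl","wb")); cv2.imwrite("pics/s7.png",cv2.resize(f["image"][130:330,200:460,::-1],None,fx=3,fy=3))
E
```

```text
[ 588.0781054  -180.79433004  294.91030726] [-1.79989663e+02 -3.47446830e-02 -9.02803960e+01] [-1.81486179  2.66227097  6.36817251] 11.508561244249186
0.9139540736151918 216.59950586342654
```

View pics/s7.png

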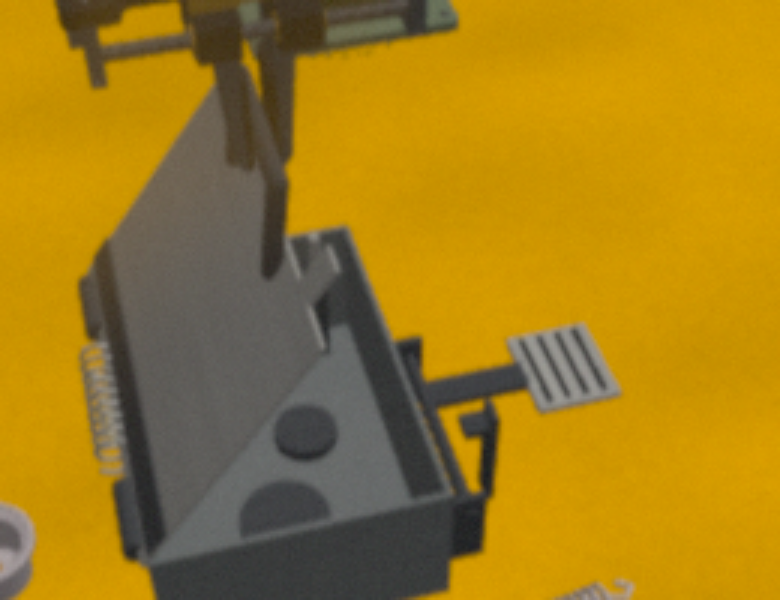

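```bash
python3 - <<'E'
from h import *
f=pickle.load(open("pics/s7.pkl","rb"))
for u,v in [(328,350),(165,555)]:
    for X in (709,712):
        o,d=ray(f,200+u/3,130+v/3); p=o+d*(X-o[0])/d[0]; print(p.round(1),np.arctan2(p[2]-100,p[1]+285.5),np.hypot(p[2]-100,p[1]+285.5))
E
```

```text
[ 709.  -173.6  239.6] 0.8950999969583595 178.94528358495765
[ 712.  -174.2  242.9] 0.9089607237182411 181.0845640481105
[ 709.  -273.3  102.3] 0.18310472611801928 12.382794238828746
[ 712.  -273.3  106.4] 0.48353901995752024 13.810987393386736
```

The scene view gives the lid corner at 180 mm from the hinge and an angle of about 0.90 rad, agreeing with 0.914 from the arm, so it's past balance. Bringing it back to about 0.67.

servo_tool:
  motion: [0, 4, -2.2, 0, 0, 0, 0, 0, 4, -2.2, 0, 0, 0, 0, 0, 3.9, -2.3, 0, 0, 0, 0, 0, 3.8, -2.3, 0, 0, 0, 0, 0, 3.8, -2.4, 0, 0, 0, 0, 0, 3.7, -2.4, 0, 0, 0, 0, 0, 3.5, -2.6, 0, 0, 0, 0, 0, 3.4, -2.7, 0, 0, 0, 0, 0, 3.4, -2.7, 0, 0, 0, 0, 0, 3.3, -2.8, 0, 0, 0, 0]

```text
time_s: 10.57
ee_pos: [588.3, -143.3, 268.7]
ee_rot: [180.0, -0.0, -90.2]
force: [-0.4, -1.8, -0.4]
gripper_width: 11.3
```

servo_tool:
  motion: [0, 3.3, -2.8, 0, 0, 0, 0, 0, 3.3, -2.8, 0, 0, 0, 0, 0, 0, 0, 0, 0, 0, 0, 0, 0, 0, 0, 0, 0, 0, 0, 0, 0, 0, 0, 0, 0, 0, 0, 0, 0, 0, 0, 0, 0, 0, 0, 0, 0, 0, 0]

```text
time_s: 11.15
ee_pos: [588.3, -137.2, 263.6]
ee_rot: [180.0, -0.1, -90.3]
force: [1.2, -5.4, -3.9]
gripper_width: 11.4
```

```bash
python3 - <<'E'
from h import *
from workcell import sensors, grab_frame
s=sensors.state();p=s["ee_pos"];print(s["time_s"],p,s["ee_rot"],s["force"],s["gripper_width"],s["qvel"].round(3))
print(np.arctan2(p[2]-105.3,p[1]+285.5)-.1523,np.hypot(p[2]-105.3,p[1]+285.5))
f=grab_frame("scene");pickle.dump(f,open("pics/s8.pkl","wb")); cv2.imwrite("pics/s8.png",cv2.resize(f["image"][130:330,200:460,::-1],None,fx=3,fy=3))
E
```

```text
11.15 [ 588.34212889 -137.22481042  263.64344114] [ 1.79991690e+02 -5.81274233e-02 -9.02556427e+01] [ 1.1643402  -5.44302942 -3.92168911] 11.370274609997372 [ 0.006 -0.084  0.004 -0.015 -0.023  0.097]
0.6659227678606734 216.92896809597065
```

View pics/s8.png

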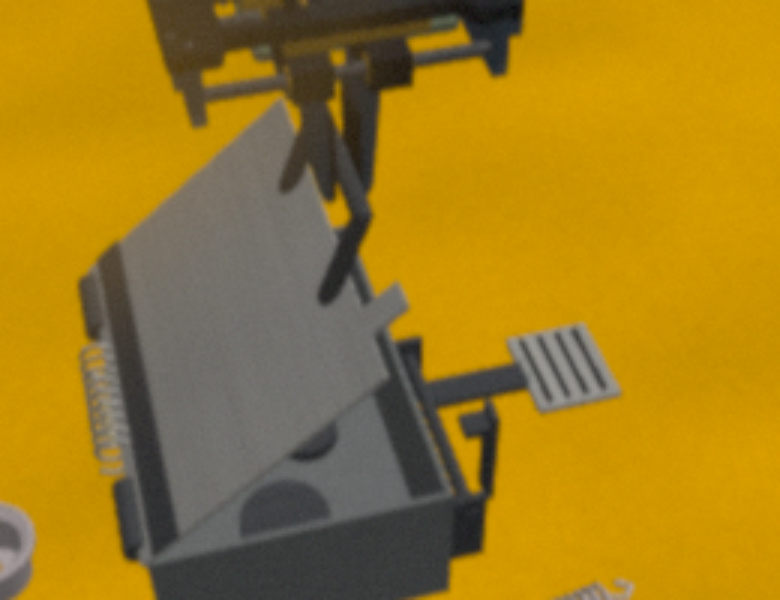

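The fingers still grip the bar (crop ≈(345,170)), the pedal is up, and the lid corner is at (388,378). I'll check its angle, then hand in.

```bash
python3 - <<'E'
from h import *
from workcell import sensors, env
f=pickle.load(open("pics/s8.pkl","rb"))
o,d=ray(f,200+388/3,130+378/3); p=o+d*(710.5-o[0])/d[0]; a=np.arctan2(p[2]-100,p[1]+285.5);print(p.round(1),a,np.hypot(p[2]-100,p[1]+285.5))
s=sensors.state();print(s["ee_pos"],s["force"],s["gripper_width"])
if .6<a<.74: print(env.job_done())
E
```

```text
[ 710.5 -143.1  211. ] 0.6622989538638858 180.57322756167756
[ 588.33836918 -137.2237774   263.59243683] [ 1.44488205 -4.97203794 -4.91822252] 11.635666517264472
the job is handed in; nothing more can be done
None
```

I handed the job in with the lid held still by the gripper at about 0.66 rad, roughly 8° below its balance point. No verdict was reported.

- **Pedal:** I pressed it to its stop at about 22 N, with stiff resistance. The lid popped ajar and the pedal came back up, and the last picture still shows it up.
- **Lid past balance:** I gripped the handle bar at 20 N and swung the lid up. The arm's pose put it at about 0.91 rad and the camera at about 0.90 rad.
- **Final hold:** The arm pose gives 0.666 rad and the scene camera 0.662 rad. The grip width is 11.6 mm on the 12 mm bar, the wrist force is about 7 N, and the arm is at rest at about 11 s of the 51 s allowed.
- **Loose parts:** I never went near them. In the closing pictures, the float bowl and stand spring, the only parts in view, look unmoved, but I didn't measure any of the parts again at the end.

**Disagreement:** The hinge position worked out from the pedal and from the handle differed by about 5 mm. I settled it by fitting the arm's own readings along the arc, which put the hinge at y ≈ -285.5 mm. Both final angles use that hinge position, so they are not fully independent.

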